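# Take the unmarked cap off a gas outlet

### The job

Unscrew the red cap from the gas outlet on the welding table and finish holding it in the gripper, still and upright, about 10 cm straight above the outlet; do not put it down. Nobody marked whether its short thread is left- or right-handed, so try turning it gently one way and then the other, without forcing it, until it lifts off freely. Leave the brass nozzle, the aluminium sleeve and the tin where they stand.

Things in the scene. Friction and masses are not known exactly. Their poses are not given: they have to be found in the camera images.
- cap_center (a point): centre of the red knurled cap: round, 46 mm diameter, 44 mm high, 0.11 to 0.18 kg, upright on the outlet; the point is on its axis, 22 mm above its rim; z up its axis, x along the white line on its top. Grip it round its side from above at any yaw. When loose it lifts straight up with only its weight and is clear after 15 mm; not loose, it has 2 mm of play, then holds against an 8 to 10 N tug
- outlet_seat (a point): thread of the outlet: point on the block's top face, 40 mm above the table, on the cap's axis, 22 mm below the seated cap's centre. Turned the right way (varies, unseen) the cap does not rise and is loose after 60 to 110 degrees (85 is best), with a stop beyond. The wrong way it meets a stop after about 5 degrees; there a light grip (20 N) just slips round the cap; over 40 N forces it
- outlet: grey gas outlet block, 120 x 80 x 40 mm, bolted to the table, cannot move; origin at the centre of its underside, x along its long side, z up. The cap stands at the middle of its top over a 14 mm high brass stub; four flat bolt heads near the corners are 4 mm high
- nozzle_center (a point): centre of a loose brass torch nozzle standing on the table, 40 mm across, 60 mm high; leave it alone
- sleeve_center (a point): centre of a loose aluminium sleeve standing on the table, 48 mm across, 35 mm high; leave it alone
- tin_center (a point): centre of a loose pale round tin standing on the table, 52 mm across, 50 mm high; leave it alone
There are look-alikes about, which are no part of the job. Leave any green look-alike of the outlet alone.

How it is judged:
By the outcome, as a careful person would: the job done as asked, in the order asked, and still so for the second after the job is handed in, while the arm keeps its last pose, push and grip.
It also fails if it takes over 42 s, if anything falls off the work surface, if the arm or the gripper's body presses on something with over 40 N, if the wrist force passes 120 N, or if a joint passes its speed limit or range.

### The arm

A 7-joint arm with a two-finger parallel gripper is mounted at the origin on the work surface. World frame = base frame: x ahead of the robot, y to its left, z up, the work surface at z = 0. Lengths are in m, angles in rad, forces in N, time in s.
With the tool pointing down it reaches from about 0.425 to 0.925 m from the base axis. Payload 6.8 kg.
Tool frame: the origin (TCP) lies on the front face of the gripper's body, between the roots of the fingers; the fingertips stand 73 mm ahead of it and the grasp point (between the pads) lies 54 mm ahead of it (env.nose_length is the distance from the TCP to the fingertips, in m); z points along the fingers, y is the direction in which the jaws open and shut (so a half turn about z gives the same grasp; the last joint's range is limited). The gripper opens to 85 mm and grips with 20 to 120 N. Pads are 22 mm wide; open, the fingers measure 114 mm over their backs; the gripper's body (76 mm by 85 mm) begins 54 mm behind the grasp point. The pads swing forward as they close: fully open they stand 13 mm farther back than shut.
Start: joints at [1.12, 0.477, 0.022, 1.555, -0.011, 1.109, -0.083], TCP at [0.227, -0.636, 0.304] pointing down, gripper open.
Joint ranges: [-2.96, 2.96], [-0.34, 2.1], [-1.41, 1.46], [0.24, 2.44], [-1.37, 4.51], [0.17, 1.92], [-2.96, 2.96]. Speed limits (rad/s): [2.39, 2.39, 3.14, 3.14, 3.14, 3.14, 3.14].

### API

Orientations are given as a unit quaternion [w, x, y, z].
In Python, from cell import env, kin, camera, calibration, job gives the robot as it stands. The module is installed in compiled form; this text tells all that it offers. Calls block until the motion is done:
- env.reach(position, orientation): joint-space move of the TCP to a pose.
- env.movel(position, velocity=0.15, rot=None, stop_force=None): straight line of the TCP; rot=None keeps the orientation; velocity is the mean speed in m/s. With stop_force (N) it stops when the force on the tool has changed by that much, and returns True; else False.
- env.goto_joints(angles): joint-space move.
- env.grip(opening, f_grip=None): finger opening in m; f_grip is the grip in N (None keeps the last); returns when the fingers have stopped.
- env.dwell(seconds).
- kin.inverse_kinematics(position, orientation): joint angles nearest the present ones, or None.
- env.get_state(): the state.
- camera(name): name is "scene" or "top" or "wrist"; returns (picture, depth): 420x560x3 uint8, blue, green, red; 420x560 float32, m along the optical axis (not along the pixel's ray), 0 where there is no reading.
- calibration(name): a dict with "fx", "fy", "cx", "cy" (pixels), "rvec" (rotation vector, rad) and "tvec" (3), from world to camera coordinates, as OpenCV has them. Camera axes: x right, y down, z forward; pixel columns grow to the right and rows downward; lengths in m; the calibration is good to about 2 mm. A picture is of the moment at which its call begins: read the wrist's pose just before it. calibration takes no time and is no camera call; for the wrist camera it gives the pose at the moment of the call.
A pose or a line that the arm cannot do raises env.PlanningError and nothing moves.
- job.job_done(): hands the job in, once; it reports no verdict.
The state is a dict: "time": time; "qpos": joint angles; "joint_velocities": joint speeds; "joint_torque": joint torques, N m; "tcp_pos": TCP position; "orientation": TCP orientation; "force": force on the tool from outside, world axes, zero at the start; "torque": the same for the moment, N m; "opening": finger opening in m.
Only numpy, scipy, OpenCV 4.12 (cv2) and the standard library are available. Lean on these libraries where they do the work, as an engineer would, in place of code of your own. Each camera call takes 0.05 s, during which the arm holds its last target.

## Working session

There is one attempt and no reset: what is moved stays moved. The work goes in short steps, each a Python script; the robot and the scene stay as the last script left them, time stands still between calls to the robot, and variables do not carry over. Pictures are saved under pics/ and viewed, and the job is handed in when it is done.

```bash
mkdir -p pics; ls; python3 - <<'E'
from cell import env,camera,calibration
import cv2,numpy as np
s=env.get_state();print(s)
for n in("scene","top"):
    p,d=camera(n);cv2.imwrite(f"pics/{n}0.png",p);np.save(f"pics/{n}0.npy",d);print(n,calibration(n))
E
```

```text
pics
{'time': 0.0, 'qpos': array([ 1.11986313,  0.47785369,  0.02235031,  1.55646201, -0.01150045,
        1.10929689, -0.08314427]), 'joint_velocities': array([ 0.00025436,  0.00056299, -0.00031995,  0.00021916,  0.00029952,
       -0.00098506,  0.00101214]), 'joint_torque': array([-9.75151215e-05, -5.96452260e+01,  1.60803851e+00, -2.81192189e+01,
        1.25045894e-02,  9.47043911e-03,  2.38773123e-05]), 'tcp_pos': array([ 0.22673914, -0.63528654,  0.3028854 ]), 'orientation': array([-9.16553998e-04,  9.85346435e-01,  1.70562331e-01, -2.33348108e-04]), 'force': array([-0.6120861 ,  0.67296582,  0.92635183]), 'torque': array([ 0.06114653, -0.01947134,  0.02508629]), 'opening': 0.08512825911754154}
scene {'fx': 397.3517344847117, 'fy': 397.3517344847117, 'cx': 277.64709308166516, 'cy': 210.4716790249878, 'rvec': array([ 2.05896288,  1.14936414, -0.54479481]), 'tvec': array([-0.38200877, -0.23657082,  1.26619551])}
top {'fx': 408.4047099985976, 'fy': 408.4047099985976, 'cx': 282.2192833277883, 'cy': 210.38758888517802, 'rvec': array([ 2.17614996, -2.20241589,  0.07105016]), 'tvec': array([0.09499536, 0.60881027, 0.88133519])}
```

View pics/scene0.png

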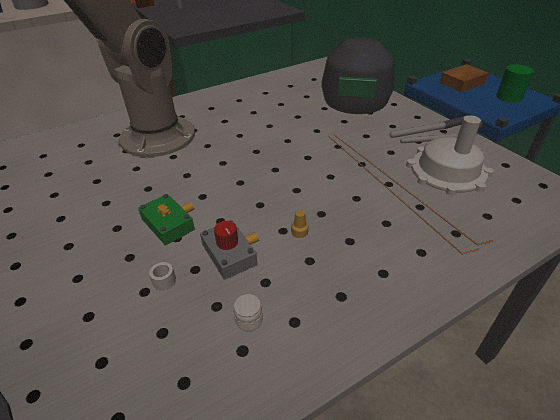

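View pics/top0.png

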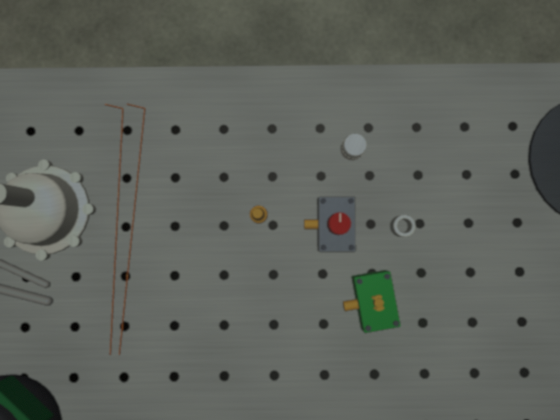

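Candidates: the red cap on the grey block, at top (339,223) and scene (227,235). The green block has no cap, only a brass fitting, at top (378,302) and scene (166,215). The far green can at scene (515,83) is something else. I choose the grey block with the red cap, and will measure it and check a close crop.

```bash
cat > h.py <<'E'
import cv2,numpy as np
def ray(c,uv,z):
    R,_=cv2.Rodrigues(c["rvec"]);o=-R.T@c["tvec"]
    d=R.T@np.array([(uv[0]-c["cx"])/c["fx"],(uv[1]-c["cy"])/c["fy"],1]);return o+d*(z-o[2])/d[2]
def world(c,dep,uv):
    u,v=np.asarray(uv).T;R,_=cv2.Rodrigues(c["rvec"]);D=dep[v,u]
    p=np.c_[(u-c["cx"])/c["fx"]*D,(v-c["cy"])/c["fy"]*D,D];return (p-c["tvec"])@R
def red(p):
    b,g,r=[p[...,i].astype(int) for i in range(3)];return ((r>90)&(r>2.2*g)&(r>2.2*b)).astype(np.uint8)
E
python3 - <<'E'
from cell import calibration
from h import *
ims={n:cv2.imread(f"pics/{n}0.png") for n in("scene","top")}
for n in ims:
    c=calibration(n);m=red(ims[n]);k,l,st,ce=cv2.connectedComponentsWithStats(m)
    for i in range(1,k):
        if st[i,4]>40:
            print(n,st[i],ce[i]);vu=np.argwhere(l==i)[:,::-1]
            w=world(c,np.load(f"pics/{n}0.npy"),vu);zt=w[:,2]
            print(' z pct',np.percentile(zt,[5,50,95]),'topmean',w[zt>0.078].mean(0), 'mid',ray(c,ce[i],0.084))
c=calibration("top")
for nm,uv,z in(("block corners",(319,197),.04),("",(355,197),.04),("",(355,251),.04),("",(319,251),.04),("tin",(354,145),.05),("nozzle",(258,214),.06),("sleeve",(403,226),.035),("green",(376,301),.04)):print(nm,ray(c,uv,z).round(3))
print("line",ray(c,(340,214),.084),ray(c,(339,224),.084))
a=cv2.resize(ims["top"][185:265,290:440],None,fx=5,fy=5,interpolation=2);b=cv2.resize(ims["scene"][205:285,190:270],(400,400),interpolation=2)
cv2.imwrite("pics/crop_t.png",a);cv2.imwrite("pics/crop_s.png",b)
E
```

```text
scene [214 221  22  15 245] [224.67755102 227.91428571]
 z pct [0.08257628 0.08476304 0.08643047] topmean [ 0.58656916 -0.03212952  0.08931163] mid [ 0.58130604 -0.03028441  0.084     ]
top [329 214  21  20 301] [339.18936877 223.82724252]
 z pct [0.08086848 0.08338676 0.08564709] topmean [ 0.57676843 -0.02804213  0.08610531] mid [ 0.57686336 -0.02829143  0.084     ]
block corners [0.637 0.008 0.04 ]
 [ 0.636 -0.07   0.04 ]
 [ 0.52  -0.067  0.04 ]
 [0.52 0.01 0.04]
tin [ 0.747 -0.069  0.05 ]
nozzle [0.6   0.139 0.06 ]
sleeve [ 0.572 -0.173  0.035]
green [ 0.413 -0.109  0.04 ]
line [ 0.59694805 -0.03037115  0.084     ] [ 0.57651513 -0.02789714  0.084     ]
```

View pics/crop_t.png

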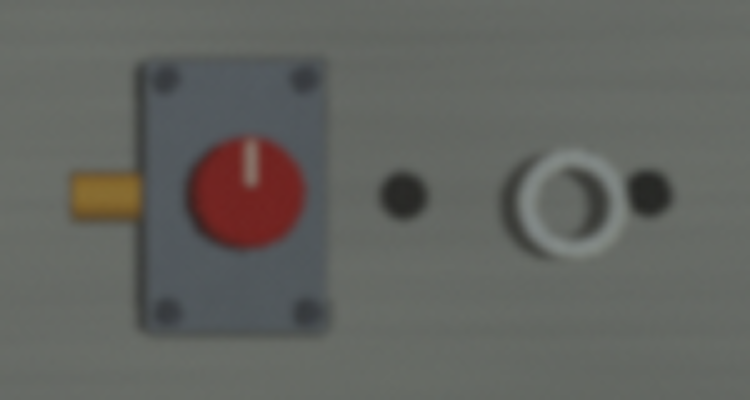

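View pics/crop_s.png

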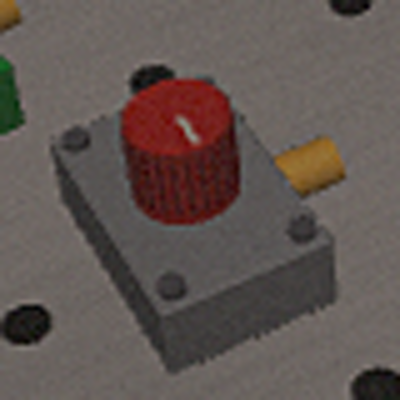

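The crops confirm it: a red knurled cap with a white line on its top, centred on the grey block with four bolt heads. Next I check the IK for yaw range.

```bash
cat >> h.py <<'E'
def quat(yawdeg):
    a=np.radians(yawdeg)/2;return np.array([0,np.cos(a),np.sin(a),0])
E
python3 - <<'E'
from cell import kin,env,calibration
from h import *
print(quat(19.65))
for y in range(-180,181,30):
    q=kin.inverse_kinematics([.578,-.029,.25],quat(y));print(y,None if q is None else np.round(q,2))
print(calibration("wrist"),env.get_state()["time"])
c=calibration("wrist");R,_=cv2.Rodrigues(c["rvec"]);print(-R.T@c["tvec"],R[2])
E
```

```text
[0.         0.98533354 0.17063945 0.        ]
-180 [ 0.51  0.48 -0.75  1.81  0.38  1.    1.19]
-150 [ 0.78  0.67 -1.18  1.79  0.68  1.16  1.47]
-120 [ 0.78  0.67 -1.18  1.79  0.68  1.16  1.99]
-90 [-0.89  0.75  1.27  1.89 -0.8   1.14 -2.45]
-60 [ 0.03  0.38 -0.11  1.84  0.05  0.93 -2.72]
-30 [ 0.13  0.39 -0.23  1.83  0.11  0.93 -2.25]
0 [ 0.2   0.4  -0.33  1.83  0.16  0.94 -1.77]
30 [ 0.26  0.41 -0.41  1.82  0.2   0.95 -1.28]
60 [ 0.33  0.42 -0.5   1.82  0.24  0.96 -0.79]
90 [ 0.39  0.44 -0.57  1.81  0.28  0.97 -0.3 ]
120 [ 0.44  0.45 -0.64  1.81  0.32  0.98  0.19]
150 [ 0.48  0.47 -0.71  1.81  0.36  1.    0.68]
180 [ 0.51  0.48 -0.75  1.81  0.38  1.    1.19]
{'fx': 296.3211629634414, 'fy': 296.3211629634414, 'cx': 278.22030489705224, 'cy': 205.91385100887345, 'rvec': array([-2.34779436,  1.65364846,  0.26564724]), 'tvec': array([-0.67356816, -0.04205945,  0.37905494])} 0.1
[ 0.30037976 -0.60849136  0.37236537] [-0.29359179 -0.10352814 -0.95030826]
```

```bash
python3 - <<'E'
from cell import kin,env,calibration,camera
from h import *
env.reach([.578,-.029,.26],quat(95))
s=env.get_state();print(s["time"],s["tcp_pos"],s["qpos"].round(2),s["force"],s["torque"])
c=calibration("wrist");p,d=camera("wrist");cv2.imwrite("pics/w1.png",p)
m=red(p);k,l,st,ce=cv2.connectedComponentsWithStats(m)
vu=np.argwhere(m>0)[:,::-1];w=world(c,d,vu)
top=w[w[:,2]>.0815];print(len(top),len(w))
# top-face mask -> ellipse/ circle on plane
mm=np.zeros_like(m);sel=vu[w[:,2]>.0795];mm[sel[:,1],sel[:,0]]=1
cs,_=cv2.findContours(mm,0,1);cn=max(cs,key=cv2.contourArea)
P=np.array([ray(c,x,.084)[:2] for x in cn[:,0]]);print("circle",cv2.minEnclosingCircle((P*1000).astype(np.float32)))
cnt=cv2.fitEllipse(cn);print(cnt,ray(c,cnt[0],.084))
np.savez("pics/w1.npz",p=p,d=d,r=c["rvec"],t=c["tvec"])
E
```

```text
2.5917 [ 0.57806678 -0.0304553   0.25989735] [ 0.4   0.43 -0.58  1.8   0.28  0.99 -0.21] [-0.12874674  0.2654973   0.35015361] [-0.01236219 -0.00319032 -0.0403544 ]
1704 1720
circle ((578.2239990234375, -27.6518611907959), 21.9680118560791)
((279.2217102050781, 201.64955139160156), (45.52296447753906, 48.23208236694336), 34.51327133178711) [ 0.57707599 -0.02699521  0.084     ]
```

View pics/w1.png

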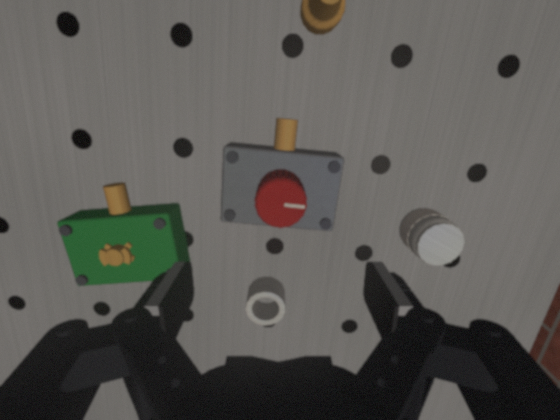

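The wrist view shows the cap at (281,199) on the grey block, with the white line pointing right. The wrist and top estimates agree within about 1 mm, so I descend and grip lightly.

```bash
python3 - <<'E'
from cell import kin,env,calibration,camera
from h import *
print(env.get_state()["tcp_pos"])
r=env.movel([.5776,-.028,.150],0.12,rot=quat(95),stop_force=10)
r2=env.movel([.5776,-.028,.120],0.06,rot=quat(95),stop_force=8)
s=env.get_state();print(r,r2,s["time"],s["tcp_pos"],s["force"],s["torque"])
env.grip(.060,20)
s=env.get_state();print(s["time"],s["tcp_pos"],s["force"],s["torque"],s["opening"])
p,d=camera("wrist");cv2.imwrite("pics/w2.png",p)
E
```

```text
[ 0.57807738 -0.03028608  0.2599442 ]
False False 4.3583 [ 0.57760322 -0.02787804  0.11981539] [ 0.23928688 -1.22843412 -0.74407624] [-0.00860606 -0.01163488 -0.00499422]
4.7333 [ 0.57769101 -0.02802823  0.12021605] [ 0.18518162  0.67560305 -0.11143972] [-0.00751442  0.01094751 -0.04341146] 0.059999481831624464
```

View pics/w2.png

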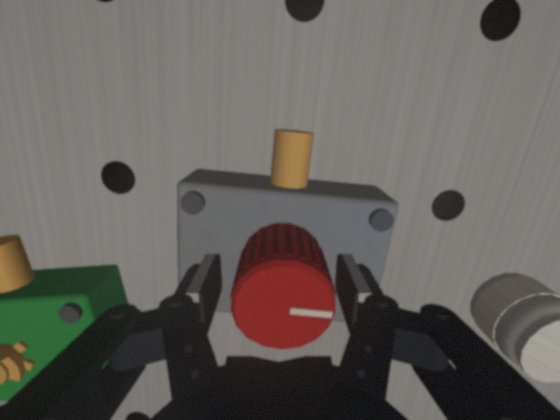

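The cap at (283,290) is between the pads and its line at (290–332,312) is visible. I grip at 20 N and first try a small turn anticlockwise (standard thread).

```bash
cat >> h.py <<'E'
P0=[.5776,-.028,.120]
def turn(env,a,b,step,log=True):
    n=max(1,int(round(abs(b-a)/step)))
    for y in np.linspace(a,b,n+1)[1:]:
        env.reach(P0,quat(y));s=env.get_state()
        if log:print(round(y,1),round(s["time"],2),"F",s["force"].round(1),"T",s["torque"].round(2),"q7",s["qpos"][6].round(3),"op",round(s["opening"],4))
E
python3 - <<'E'
from cell import env,camera
from h import *
env.grip(.040,20)
s=env.get_state();print(s["time"],s["tcp_pos"],s["force"],s["torque"],s["opening"])
p,d=camera("wrist");cv2.imwrite("pics/w3a.png",p[220:400,160:400])
turn(env,95,110,5)
p,d=camera("wrist");cv2.imwrite("pics/w3b.png",p[220:400,160:400])
cv2.imwrite("pics/w3.png",np.hstack([cv2.imread("pics/w3a.png"),p[220:400,160:400]]))
E
```

```text
5.05 [ 0.57832457 -0.02769678  0.12041106] [ 2.46344963 -0.00676448  0.72206531] [ 0.14975904 -0.40907061 -0.00458626] 0.04518510676273965
100.0 5.35 F [ 1.5 -0.8  3.2] T [ 0.04 -0.26  0.09] q7 -0.258 op 0.0452
105.0 5.6 F [ 0.8 -0.7  4.8] T [-0.02 -0.35  0.07] q7 -0.185 op 0.0454
110.0 5.85 F [ 1.4 -0.6  5.4] T [-0.05 -0.2   0.14] q7 -0.112 op 0.0458
```

View pics/w3.png

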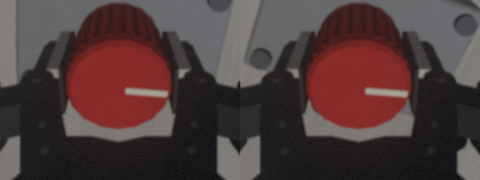

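The line is unchanged relative to the jaws while the block rotated 15° beneath them, and the torque is low. The cap is following past 5°, so anticlockwise is the right way. I continue to 85°.

```bash
python3 - <<'E'
from cell import env,camera
from h import *
turn(env,110,140,10)
p,d=camera("wrist");a=p[220:400,160:400]
turn(env,140,180,10)
print(env.get_state()["tcp_pos"])
p,d=camera("wrist");cv2.imwrite("pics/w4.png",np.hstack([a,p[220:400,160:400]]))
E
```

```text
120.0 6.17 F [ 0.6 -0.2  6.5] T [-0.1  -0.1   0.07] q7 0.036 op 0.0455
130.0 6.43 F [ 0.2 -0.2  6.6] T [-0.05 -0.    0.11] q7 0.184 op 0.0453
140.0 6.7 F [-0.1  0.1  6.8] T [-0.02  0.07  0.09] q7 0.332 op 0.0453
150.0 7.02 F [ 0.8 -0.5  7.1] T [-0.09  0.03  0.11] q7 0.481 op 0.0454
160.0 7.28 F [-0.1  0.1  8.7] T [-0.07  0.04  0.11] q7 0.631 op 0.0451
170.0 7.55 F [-0.9 -0.   8.3] T [-0.12 -0.06  0.05] q7 0.781 op 0.0458
180.0 7.82 F [-0.3 -1.4  7.3] T [-0.09  0.    0.1 ] q7 0.932 op 0.0454
[ 0.57759922 -0.02812105  0.1203521 ]
```

View pics/w4.png

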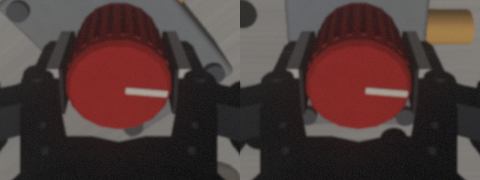

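The cap has followed the whole 85° without slipping. I lift gently with a force stop.

```bash
python3 - <<'E'
from cell import env,camera
from h import *
q=quat(180)
def st(t):
    s=env.get_state();print(t,round(s["time"],2),s["tcp_pos"].round(4),s["force"].round(1),s["torque"].round(2),s["opening"].round(4))
x,y,z=P0
print(env.movel([x,y,z+.0015],.01,rot=q));st("1.5")
r=env.movel([x,y,z+.008],.02,rot=q,stop_force=5);st(r)
if not r:
    r=env.movel([x,y,z+.022],.03,rot=q,stop_force=5);st(r)
p,d=camera("wrist");b,_=camera("scene")
cv2.imwrite("pics/w5.png",np.hstack([p[180:400,130:430],cv2.resize(b[190:290,170:290],(264,220))]))
E
```

```text
FalseTraceback (most recent call last):
  File "<stdin>", line 7, in <module>
  File "<stdin>", line 5, in st
AttributeError: 'float' object has no attribute 'round'
```

```bash
python3 - <<'E'
from cell import env,camera
from h import *
q=quat(180)
def st(t):
    s=env.get_state();print(t,round(s["time"],2),s["tcp_pos"].round(4),s["force"].round(1),s["torque"].round(2),round(s["opening"],4))
x,y,z=P0
st("1.5")
r=env.movel([x,y,z+.008],.02,rot=q,stop_force=5);st(r)
if not r:
    r=env.movel([x,y,z+.022],.03,rot=q,stop_force=5);st(r)
p,d=camera("wrist");b,_=camera("scene")
cv2.imwrite("pics/w5.png",np.hstack([p[180:400,130:430],cv2.resize(b[190:290,170:290],(264,220))]))
E
```

```text
1.5 8.17 [ 0.5772 -0.0284  0.121 ] [ 1.5 -0.7 -1.5] [-0.21 -0.34 -0.  ] 0.0458
False 8.64 [ 0.5775 -0.0278  0.1281] [ 1.2 -0.2 -1.1] [-0.08 -0.22  0.01] 0.0455
False 9.26 [ 0.5775 -0.028   0.1421] [ 0.7 -0.4 -1.1] [0.03 0.03 0.01] 0.0456
```

View pics/w5.png

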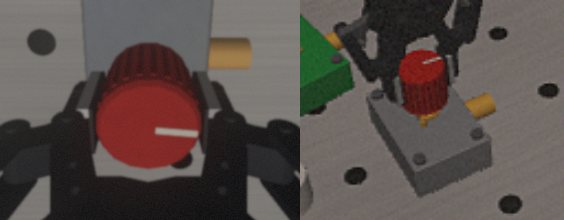

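It is free: the tool carries only about 1.1 N, the cap's weight, and the stub shows below the rim. I firm up the grip and raise it to about 10 cm.

```bash
python3 - <<'E'
from cell import env,camera,calibration
from h import *
q=quat(180);x,y,z=P0
env.grip(.040,30)
env.movel([x,y,z+.095],.08,rot=q);env.dwell(.8)
s=env.get_state();print(s["time"],s["tcp_pos"],s["orientation"].round(4),s["force"].round(1),s["torque"].round(2),s["opening"],abs(s["joint_velocities"]).max())
c=calibration("wrist");p,d=camera("wrist");b,db=camera("scene");t,_=camera("top")
cs=calibration("scene");m=red(b);vu=np.argwhere(m>0)[:,::-1];w=world(cs,db,vu);print("scene red z",np.percentile(w[:,2],[2,50,98]),"xy",np.median(w[:,:2],0))
cv2.imwrite("pics/w6.png",np.hstack([p[180:400,130:430],cv2.resize(b[150:300,140:340],(293,220))]));cv2.imwrite("pics/t6.png",t)
E
```

```text
11.4333 [ 0.57760695 -0.02801     0.21501499] [ 0. -0.  1. -0.] [ 0.2 -0.3 -1.3] [-0.05  0.02 -0.02] 0.044996865954484114 0.0024111230756693296
scene red z [0.14021    0.17896893 0.18070008] xy [ 0.58681424 -0.03213698]
```

View pics/w6.png

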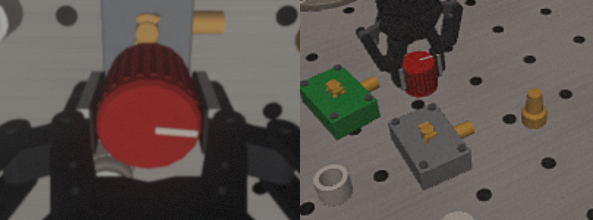

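View pics/t6.png

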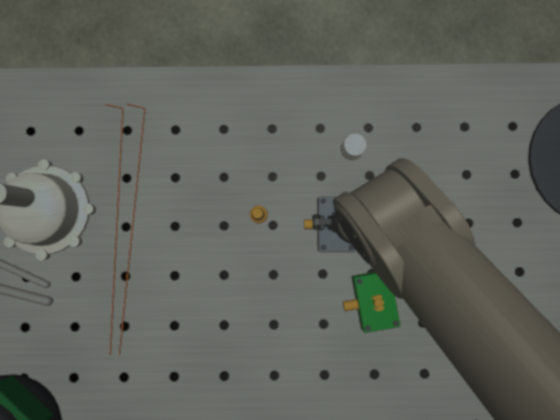

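The cap is held upright above the bare stub, with its top at z≈0.180 (about 9.5 cm of lift) and the arm still. The nozzle (258,214) and tin (354,145) are at their original pixels. In the scene crop the sleeve still stands, at about pixel (250,277).

```bash
python3 -c "
from cell import job
print(job.job_done())"
```

```text
the job is handed in; nothing more can be done
None
```

The red cap is off the outlet and held still and upright in the gripper, about 9.5 cm straight above it. I handed the job in at about 11.4 s.

- **Unscrewing:** I gripped the cap at 20 N and turned it anticlockwise seen from above. It followed past 5° with at most about 0.14 N·m of torque, so that was the right way and I never needed to try the other. I turned it the full 85°, and the white line stayed fixed relative to the jaws, so the grip did not slip.
- **Lifting:** The cap came free carrying only its weight, about 1.1 N. I then raised the grip to 30 N for the final hold.
- **Last checks:** The cap's top read z≈0.180, the stub below is bare, and the tool was vertical with the arm at rest. The nozzle and tin were at their original pixels in the top view.
- **Sleeve:** The arm hid it in the last top view, so I checked it in the scene view only. It is at about (163,276) there, against (162,276) at the start. The (250,277) I gave just before handing in was a misreading.
- **Disagreements:** The wrist and top cameras placed the cap within about 1 mm of each other. The scene camera's depth-based estimate was 4–9 mm off, and I did not use it. While turning, the fingers pressed down on the cap with up to about 9 N, which vanished on lifting.

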